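Find the socket for the pressure-cooker valve nut

ROBOT

A 6-joint arm with a two-finger parallel gripper is mounted at the origin on a cart in front of the work surface, level with it; the furniture and walls round the work are solid. World frame = base frame: x ahead of the robot, y to its left, z up, the work surface at z = 0. Lengths are in m, angles in degrees, forces in N, time in s.
With the tool pointing down it reaches from about 0.325 to 0.85 m from the base axis. Payload 15.5 kg.
Tool frame: the origin (TCP) lies midway between the tips of the shut fingers; the grasp point (between the pads) lies 19 mm behind it; z points along the fingers, y is the line along which they close (so a half turn about z gives the same grasp; the last joint's range is limited). The gripper opens to 91 mm and grips with 3 to 60 N. Pads are 32 mm wide; open, the fingers measure 118 mm over their backs; the gripper's body (76 mm by 178 mm) begins 60 mm behind the grasp point.
Start: joints at [-5.472, 28.281, 77.091, -0, 74.628, -5.472], TCP at [0.625, 0, 0.214] pointing down, gripper open.
Joint ranges: [-166.48, 166.48], [-47.26, 123.95], [12.59, 153.08], [-70.14, 250.14], [6.76, 159.57], [-176.63, 176.63]. Speed limits (degrees/s): [108.29, 108.29, 147.25, 172.46, 172.46, 172.46].

INTERFACE

Orientations are given as a 3x3 rotation matrix whose columns are the frame's x, y, z axes.
In Python, from bench import ctrl gives the robot as it stands. The module is installed in compiled form; this text tells all that it offers. Calls block until the motion is done:
- ctrl.goto(position, orientation): joint-space move of the TCP to a pose.
- ctrl.move_l(position, vel=0.15, ori=None, contact_N=None): straight line of the TCP; ori=None keeps the orientation; vel is the mean speed in m/s. With contact_N (N) it stops when the force on the tool has changed by that much, and returns True; else False.
- ctrl.movej(angles): joint-space move.
- ctrl.command_gripper(opening): opening from 0.0 (shut) to 1.0 (fully open); the grip force is fixed at half the most; returns when the fingers have stopped.
- ctrl.sleep(seconds).
- ctrl.ik(position, orientation): joint angles nearest the present ones, or None.
- ctrl.read_camera(name): name is "scene" or "side" or "wrist"; returns the picture (420x560x3 uint8, blue, green, red); there is no depth.
- ctrl.camera_params(name): a dict with "fx", "fy", "cx", "cy" (pixels), "D" ([k1, k2, p1, p2, k3] as OpenCV has them; the pictures are not rectified), "pose" (4x4, takes a point from camera to world coordinates); the wrist camera has in their place "T_tool_cam" (4x4, takes a point from camera to tool coordinates, whose origin is the TCP and whose axes are the flange's). Camera axes: x right, y up, looking along -z (the intrinsics and any distortion apply to the point x, -y, -z); pixel columns grow to the right and rows downward; lengths in m; the calibration is good to about 2 mm. A picture is of the moment at which its call begins: read the wrist's pose just before it. camera_params takes no time and is no camera call.
A pose or a line that the arm cannot do raises ctrl.MotionError and nothing moves.
- ctrl.sign_off(): hands the job in; it is judged then, once.
Readings, each from a call of its own:
- ctrl.current_t(): time.
- ctrl.current_q(): joint angles.
- ctrl.current_dq(): joint speeds.
- ctrl.current_effort(): joint torques, N m.
- ctrl.current_tool_pos(): TCP position.
- ctrl.current_eef_rot(): TCP orientation.
- ctrl.current_contact_force(): force on the tool from outside, world axes, zero at the start.
- ctrl.current_wrist_torque(): the same for the moment, N m.
- ctrl.current_grip_width(): opening from 0.0 (shut) to 1.0 (fully open).
- ctrl.current_grasp_force(): force on a finger pad.
Only numpy, scipy, OpenCV 4.12 (cv2) and the standard library are available. Lean on these libraries where they do the work, as an engineer would, in place of code of your own. Each camera call takes 0.05 s, during which the arm holds its last target. There are 200 camera calls.

TASK

The pressure cooker's valve must be unscrewed for its yearly seal change, but the socket left standing on the valve nut is too small: put it back on the free post of the socket rail. Then, without forcing, find which of the other two goes down over the nut, standing one that does not back on a free post. Finish still gripping the one that fits, fully home over the nut and pressed lightly down, with the two wrong ones on posts and the timer, mug and spice jar left alone.

Things in the scene. Friction and masses are not known exactly. Their poses are not given: they have to be found in the camera images.
- nut (a point): Centre of the foot of the brass hexagon nut amid the cooker's lid, on the lid's flat round boss, 128 mm above the worktop; z up. Nut 16 mm tall, flats square to x and every 60 degrees. A brass stem, 11 mm thick, stands 14 mm above it and goes up inside the sockets. The fitting socket has 0.8 mm play a side and goes down until its mouth meets the boss.
- cooker: Steel pressure cooker, heavy, stays put; origin under its middle. Lid 223 mm wide; two black side handles out to 160 mm along +x and -x, below 112 mm. A socket too small stops on top of the nut, its mouth 16 mm above the boss. The fitting one goes down if its flats match the nut's within 6 degrees; its mouth has a 1.2 mm chamfer.
- socket_a (a point): Stands on the nut at the start; too small. Point at the socket's centre, 45 mm above its mouth and below its top; z up. Deep socket standing mouth down: dark round body 42 mm across, 46 mm tall; on it a bright hexagon adapter to grip, 32 mm across flats, 44 mm tall, flats square to x and every 60 degrees. Looks just like the other two.
- socket_b (a point): On the rail at the start. Point at the socket's centre, 45 mm above its mouth and below its top; z up. Deep socket standing mouth down: dark round body 42 mm across, 46 mm tall; on it a bright hexagon adapter to grip, 32 mm across flats, 44 mm tall, flats square to x and every 60 degrees. Looks just like the other two.
- socket_c (a point): On the rail at the start. Point at the socket's centre, 45 mm above its mouth and below its top; z up. Deep socket standing mouth down: dark round body 42 mm across, 46 mm tall; on it a bright hexagon adapter to grip, 32 mm across flats, 44 mm tall, flats square to x and every 60 degrees. Looks just like the other two.
- the_socket_a: Same socket as socket_a, origin at the centre of its mouth. Hexagon bore from below, 40 mm deep, turned like the adapter's flats; its width is hidden. 0.21 to 0.35 kg.
- the_socket_b: Same socket as socket_b, origin at the centre of its mouth. Hexagon bore from below, 40 mm deep, turned like the adapter's flats; its width is hidden. 0.21 to 0.35 kg.
- the_socket_c: Same socket as socket_c, origin at the centre of its mouth. Hexagon bore from below, 40 mm deep, turned like the adapter's flats; its width is hidden. 0.21 to 0.35 kg.
- post_right (a point): Foot of the rail's right-hand (nearest the cooker) post, on the rail's flat top, 14 mm above the worktop; y along the row of posts (70 mm apart), z up. Round post 12 mm thick, 30 mm tall, rounded top; a socket drops over it and stands on the flat top. Free at the start.
- post_middle (a point): Foot of the rail's middle post, on the rail's flat top, 14 mm above the worktop; y along the row of posts (70 mm apart), z up. Round post 12 mm thick, 30 mm tall, rounded top; a socket drops over it and stands on the flat top. Holds socket b or c at the start.
- post_left (a point): Foot of the rail's left-hand post, on the rail's flat top, 14 mm above the worktop; y along the row of posts (70 mm apart), z up. Round post 12 mm thick, 30 mm tall, rounded top; a socket drops over it and stands on the flat top. Holds socket b or c at the start. The rail, a red strip 210 x 60 x 14 mm, stays put.
- timer: red and white wind-up kitchen timer, 68 mm wide, 48 mm tall, origin at its foot; to be left alone
- mug: cream-coloured mug, 95 mm tall, origin at its foot; to be left alone
- spice_red: spice jar with red cap, 45 mm wide, 106 mm tall, origin at its foot; to be left alone
There are look-alikes about, which are no part of the job. Leave any green look-alike of the the_socket_a alone.

How it is judged:
By the outcome, as a careful person would: the job done as asked, in the order asked, and still so for the second after the job is handed in, while the arm keeps its last pose, push and grip.
It also fails if it takes over 64 s, if anything falls off the work surface, if the arm or the gripper's body presses on something with over 40 N, if the wrist force passes 120 N, or if a joint passes its speed limit or range.

## Working session

There is one attempt and no reset: what is moved stays moved. The work goes in short steps, each a Python script; the robot and the scene stay as the last script left them, time stands still between calls to the robot, and variables do not carry over. Pictures are saved under pics/ and viewed, at most 10 in all, crops included, and the job is handed in when it is done.

```bash
mkdir -p pics; python3 - <<'E'
from bench import ctrl
import cv2,numpy as np
for n in ["scene","side","wrist"]:
    im=ctrl.read_camera(n); cv2.imwrite(f"pics/{n}0.png",im); np.save(f"pics/{n}0.npy",im)
    p=ctrl.camera_params(n); print(n,{k:np.round(v,3).tolist() for k,v in p.items()})
print(ctrl.current_t(),ctrl.current_tool_pos(),ctrl.current_eef_rot())
a=cv2.imread("pics/scene0.png");b=cv2.imread("pics/side0.png")
E
```

```text
scene {'fx': 408.724, 'fy': 408.724, 'cx': 276.482, 'cy': 205.374, 'D': [-0.046, 0.0, 0.0, 0.0, 0.0], 'pose': [[-0.896, 0.35, -0.275, 0.229], [-0.445, -0.682, 0.58, 0.788], [0.015, 0.642, 0.767, 0.922], [0.0, 0.0, 0.0, 1.0]]}
side {'fx': 540.134, 'fy': 540.134, 'cx': 273.719, 'cy': 212.415, 'D': [0.047, 0.0, 0.0, 0.0, 0.0], 'pose': [[0.872, 0.321, -0.369, 0.111], [-0.489, 0.565, -0.664, -0.55], [-0.005, 0.76, 0.65, 0.867], [0.0, 0.0, 0.0, 1.0]]}
wrist {'fx': 294.246, 'fy': 294.246, 'cx': 281.221, 'cy': 208.056, 'D': [-0.053, 0.0, 0.0, 0.0, 0.0], 'T_tool_cam': [[0.0, 0.972, 0.236, 0.066], [1.0, 0.0, -0.001, -0.0], [-0.001, 0.236, -0.972, -0.171], [0.0, 0.0, 0.0, 1.0]]}
0.15 [6.24724458e-01 4.44327824e-05 2.13480364e-01] [[ 6.25674948e-06  9.99999606e-01 -8.87876049e-04]
 [ 9.99999997e-01 -6.18950954e-06  7.57339482e-05]
 [ 7.57284228e-05 -8.87876520e-04 -9.99999603e-01]]
```

View pics/scene0.png

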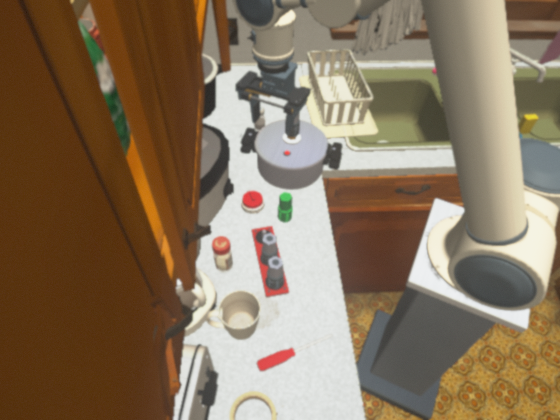

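View pics/side0.png

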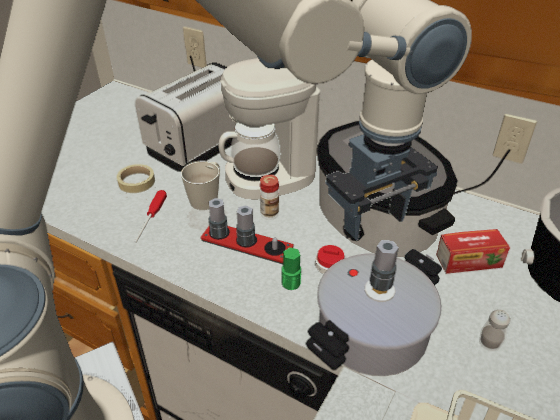

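View pics/wrist0.png

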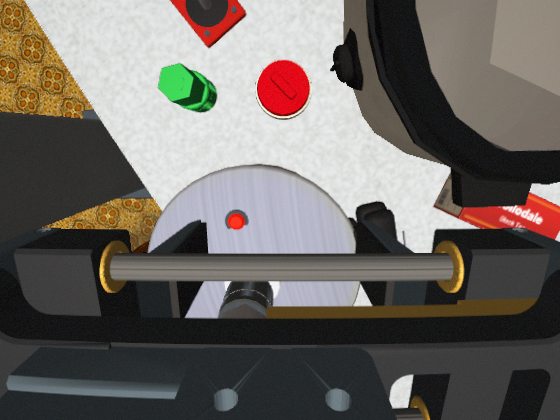

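The side view shows socket a on the nut (385,265), the rail sockets at (217,220) and (245,226), and the free post at (275,243), which is nearest the cooker. The green decoy is at (291,268). The wrist view shows the lid and the rail running towards +y. Next I'll measure with masks.

```bash
cat > h.py <<'E'
from bench import ctrl
import cv2,numpy as np
def pose(n,tool=None):
    p=ctrl.camera_params(n)
    K=np.array([[p["fx"],0,p["cx"]],[0,p["fy"],p["cy"]],[0,0,1.]]);D=np.array(p["D"],float)
    if n!="wrist": return K,D,np.array(p["pose"])
    T=np.eye(4); T[:3,:3]=tool[1]; T[:3,3]=tool[0]
    return K,D,T@np.array(p["T_tool_cam"])
def cast(n,px,z,tool=None):
    K,D,T=pose(n,tool); u=cv2.undistortPoints(np.array(px,float).reshape(-1,1,2),K,D)[:,0]
    d=np.c_[u[:,0],-u[:,1],-np.ones(len(u))]@T[:3,:3].T
    return T[:3,3]+d*((z-T[2,3])/d[:,2])[:,None]
def proj(n,P,tool=None):
    K,D,T=pose(n,tool); c=(np.array(P,float).reshape(-1,3)-T[:3,3])@T[:3,:3]
    c*=[1,-1,-1]
    return cv2.projectPoints(c,np.zeros(3),np.zeros(3),K,D)[0][:,0]
def redmask(im):
    h=cv2.cvtColor(im,cv2.COLOR_BGR2HSV)
    return (((h[...,0]<8)|(h[...,0]>172))&(h[...,1]>150)&(h[...,2]>70)).astype(np.uint8)*255
def down(yaw): # tool y along yaw (deg), z down
    a=np.radians(yaw); y=np.array([np.cos(a),np.sin(a),0]); z=np.array([0,0,-1.])
    return np.c_[np.cross(y,z),y,z]
E
python3 - <<'E'
from h import *
for n in ["scene","side"]:
    im=np.load(f"pics/{n}0.npy"); m=redmask(im)
    m=cv2.morphologyEx(m,cv2.MORPH_CLOSE,np.ones((5,5)))
    cs,_=cv2.findContours(m,0,2)
    for c in cs:
        if cv2.contourArea(c)<60: continue
        P=cast(n,c[:,0,:],0.014)[:,:2].astype(np.float32); r=cv2.minAreaRect(P)
        print(n,cv2.boundingRect(c),np.round(r[0],3),np.round(r[1],3),round(r[2],1))
im=np.load("pics/side0.npy")
a=cv2.resize(im[185:265,190:310],None,fx=6.6,fy=6.6,interpolation=3)
b=cv2.resize(im[230:310,335:440],None,fx=6.6,fy=6.6,interpolation=3)
cv2.imwrite("pics/c1.png",cv2.resize(np.vstack([a,cv2.copyMakeBorder(b,0,0,0,a.shape[1]-b.shape[1],0)]),None,fx=.56,fy=.56))
E
```

```text
scene (258, 350, 36, 19) [0.36  0.498] [0.081 0.02 ] 50.2
scene (244, 192, 18, 15) [0.629 0.111] [0.05  0.054] 27.8
side (318, 245, 26, 23) [0.631 0.136] [0.066 0.055] 9.1
side (442, 230, 67, 43) [ 0.919 -0.009] [0.119 0.165] 68.1
side (201, 227, 82, 36) [0.49  0.266] [0.064 0.204] 38.5
side (147, 190, 19, 27) [0.361 0.498] [0.101 0.028] 51.6
side (260, 175, 19, 17) [0.643 0.431] [0.069 0.045] 65.6
```

View pics/c1.png

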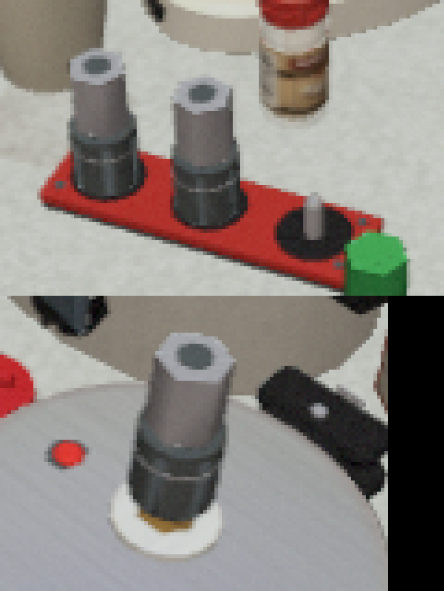

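The crop shows the hex tops at side pixels (216,203), (245,211) and, on the nut, (388,246.5). The free post's tip is at (275,238).

```bash
python3 - <<'E'
from h import *
for l,px,z in [("left",(216.2,202.9),.104),("mid",(244.9,210.7),.104),("a",(387.8,246.5),.234),("post",(275,238.3),.044)]:
    P=cast("side",px,z)[0]; print(l,P.round(4),proj("scene",P).round(1))
im=np.load("pics/side0.npy")
# lid boss (white) ellipse
m=cv2.inRange(im[250:310,360:405],(215,215,215),(255,255,255)); ys,xs=np.nonzero(m)
h=cv2.convexHull(np.c_[xs+360,ys+250].astype(np.int32))[:,0]
B=cast("side",h,.128)[:,:2].astype(np.float32); print("boss",len(xs),cv2.minEnclosingCircle(B))
# adapter hex outline a: edges of top face in c1 picture
v=np.array([(156,374),(166,340),(203,333),(236,347),(231,379),(193,385)])-[0,296]
V=cast("side",v/3.696+[335,230],.234)[:,:2]
e=np.roll(V,-1,0)-V; print("a edge ang mod60",(np.degrees(np.arctan2(e[:,1],e[:,0]))%60).round(1),np.linalg.norm(e,axis=1).round(3))
s=im[350-350:1]
E
```

```text
left [0.4493 0.3216 0.104 ] [[275.7 260.8]]
mid [0.4925 0.2663 0.104 ] [[269.9 236.8]]
a [ 0.5936 -0.0735  0.234 ] [[293.3 106.6]]
post [0.5377 0.213  0.044 ] [[263.8 229.2]]Traceback (most recent call last):
  File "<stdin>", line 7, in <module>
TypeError: 'NoneType' object is not subscriptable
```

```bash
cat >> h.py <<'E'
def shot(name):
    tool=(ctrl.current_tool_pos(),ctrl.current_eef_rot())
    im=ctrl.read_camera("wrist"); np.savez(f"pics/{name}.npz",im=im,p=tool[0],R=tool[1]); cv2.imwrite(f"pics/{name}.png",im)
    return im,tool
E
python3 - <<'E'
from h import *
t=ctrl.current_t()
R=down(0); print(np.round(R,2).tolist())
ctrl.goto([.5936,-.0735-.075,.275],R); print(ctrl.current_t()-t)
im,tool=shot("wa"); print(tool[0],proj("wrist",[.5936,-.0735,.234],tool))
ctrl.command_gripper(.6); print(ctrl.current_t()-t)
E
```

```text
[[-0.0, 1.0, 0.0], [1.0, 0.0, 0.0], [0.0, 0.0, -1.0]]
0.6917
[ 0.59340807 -0.14875487  0.27497242] [[281.62437307 122.62892919]]
1.4583000000000002
```

View pics/wa.png

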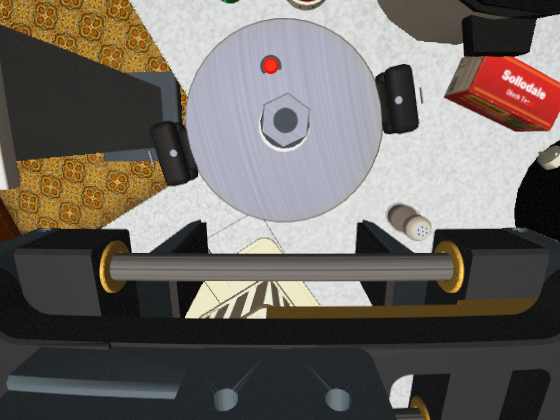

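The wrist view shows socket a's hex top near (285,120), with its bore in the middle. The cooker's handles are at (399,99) and (173,153), so the cooker is turned about +13°.

```bash
python3 - <<'E'
from h import *
d=np.load("pics/wa.npz"); im=d["im"]; tool=(d["p"],d["R"])
H=cast("wrist",[(399,99),(173,153)],.105,tool); v=H[0]-H[1]; print("handles mid",H.mean(0).round(4),"yaw",np.degrees(np.arctan2(v[1],v[0])))
# bore of adapter
g=cv2.cvtColor(im,cv2.COLOR_BGR2GRAY); m=cv2.inRange(g[90:150,255:320],0,95)
cs,_=cv2.findContours(m,0,2); c=max(cs,key=cv2.contourArea); (x,y),r=cv2.minEnclosingCircle(c); print("bore",x+255,y+90,r)
# ray profile of chroma b-r  hex vs lid
def hexangle(im,ctr,rr=range(12,36)):
    f=cv2.GaussianBlur(im,(3,3),0).astype(float); 
    out=[]
    for a in range(0,360,5):
        p=[f[int(round(ctr[1]-r*np.sin(np.radians(a)))),int(round(ctr[0]+r*np.cos(np.radians(a))))] for r in rr]
        g=np.linalg.norm(np.diff(np.array(p),axis=0),axis=1); out.append((a,rr[int(g.argmax())],int(g.max())))
    return out
print(hexangle(im,(x+255,y+90)))
cv2.imwrite("pics/wa_c.png",cv2.resize(im[80:165,240:330],None,fx=6,fy=6,interpolation=cv2.INTER_CUBIC))
E
```

```text
handles mid [ 0.5966 -0.071   0.105 ] yaw 13.053631224685493
bore 285.09032249450684 119.80645179748535 11.856790542602539
[(0, 12, 63), (5, 12, 62), (10, 12, 59), (15, 12, 57), (20, 12, 78), (25, 12, 75), (30, 12, 84), (35, 12, 80), (40, 12, 84), (45, 13, 53), (50, 13, 56), (55, 12, 86), (60, 13, 41), (65, 12, 85), (70, 12, 81), (75, 12, 62), (80, 12, 64), (85, 12, 63), (90, 12, 63), (95, 12, 63), (100, 12, 64), (105, 12, 63), (110, 13, 67), (115, 12, 64), (120, 13, 67), (125, 12, 57), (130, 13, 51), (135, 12, 57), (140, 12, 89), (145, 12, 80), (150, 12, 92), (155, 12, 65), (160, 12, 79), (165, 24, 84), (170, 24, 74), (175, 24, 101), (180, 25, 83), (185, 25, 86), (190, 24, 91), (195, 25, 117), (200, 26, 83), (205, 27, 71), (210, 27, 99), (215, 27, 96), (220, 26, 107), (225, 27, 140), (230, 27, 163), (235, 27, 163), (240, 27, 139), (245, 27, 115), (250, 28, 133), (255, 27, 105), (260, 28, 107), (265, 28, 96), (270, 27, 106), (275, 27, 112), (280, 28, 104), (285, 27, 107), (290, 27, 151), (295, 26, 129), (300, 26, 133), (305, 26, 153), (310, 25, 131), (315, 26, 123), (320, 12, 56), (325, 12, 58), (330, 13, 61), (335, 12, 58), (340, 12, 61), (345, 25, 72), (350, 24, 71), (355, 12, 63)]
```

View pics/wa_c.png

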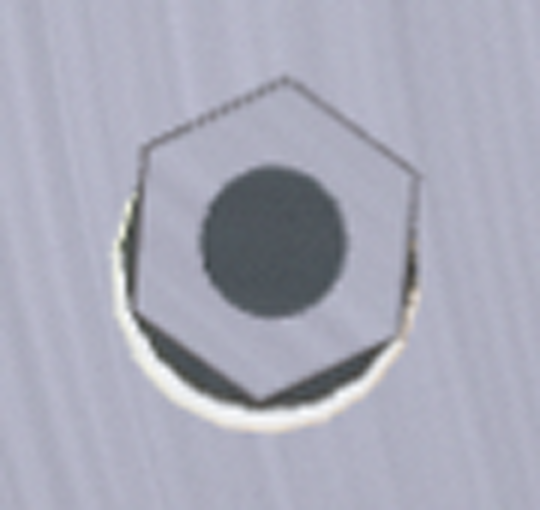

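```bash
python3 - <<'E'
from h import *
d=np.load("pics/wa.npz"); tool=(d["p"],d["R"])
A=cast("wrist",[(285.8,120)],.234,tool)[0]; print("a",A)
t=ctrl.current_t(); R=down(-4.5)
ctrl.goto([A[0],A[1],.26],R); ctrl.move_l([A[0],A[1],.195],vel=.12,contact_N=8)
print(ctrl.current_tool_pos(),ctrl.current_contact_force())
ctrl.command_gripper(0); print("w",ctrl.current_grip_width()*91,ctrl.current_grasp_force(),ctrl.current_tool_pos())
ctrl.move_l([A[0],A[1],.265],vel=.2); print("w",ctrl.current_grip_width()*91,ctrl.current_contact_force())
x=R[:,0]
ctrl.move_l(np.array([A[0],A[1],.265])-x*.085,vel=.25)
im,tool=shot("wn"); print(proj("wrist",[A[0],A[1],.128],tool),ctrl.current_t()-t)
u,v=proj("wrist",[A[0],A[1],.14],tool)[0].astype(int)
cv2.imwrite("pics/wn_c.png",cv2.resize(im[v-45:v+45,u-50:u+50],None,fx=6,fy=6,interpolation=cv2.INTER_CUBIC)); print(u-50,v-45)
E
```

```text
a [ 0.59649712 -0.07173342  0.234     ]
[ 0.5968974  -0.07227522  0.19564022] [ 0.10722637 -0.72126898 -0.06851226]
w 31.74214290574629 29.966633182229998 [ 0.59673795 -0.0717468   0.19543278]
w 31.726052425090504 [-0.4466797   0.59996638 -3.70520098]
[[282.39814659 116.51994026]] 2.6167
232 70
```

View pics/wn_c.png

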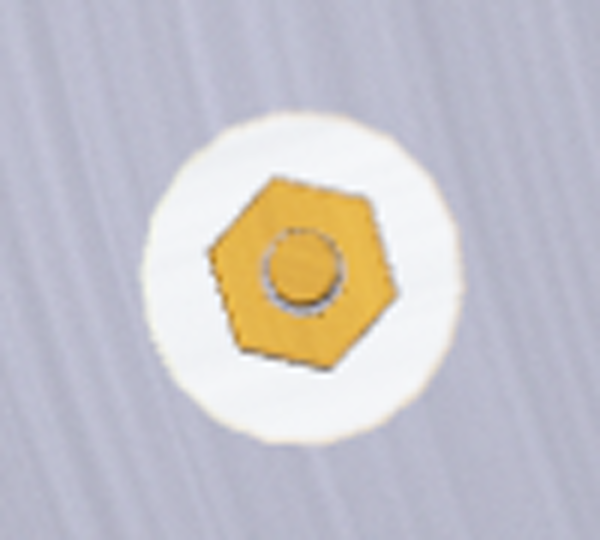

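The nut is clearly seen: crop centre (304,273), which is image pixel (282.7,115.5). Next I'll compute its centre and yaw, then carry a to a look pose short of the free post.

```bash
cat >> h.py <<'E'
def hexyaw(P):  # convex hull points (m, xy) of hexagon -> centre, yaw mod 60 of flat normals, across flats
    from scipy.optimize import minimize_scalar
    h=cv2.convexHull(P.astype(np.float32))[:,0]
    def sup(a): 
        n=np.radians(a+60*np.arange(6)); return h@np.c_[np.cos(n),np.sin(n)].T
    best=min(np.arange(0,60,.25),key=lambda a:sup(a).max(0).sum())
    s=sup(best).max(0); n=np.radians(best+60*np.arange(6)); N=np.c_[np.cos(n),np.sin(n)]
    return np.linalg.lstsq(np.c_[N,np.ones(6)],s,rcond=None)[0],best,(s[:3]+s[3:])
E
python3 - <<'E'
from h import *
d=np.load("pics/wn.npz"); im=d["im"]; tool=(d["p"],d["R"])
h=cv2.cvtColor(im,cv2.COLOR_BGR2HSV)[70:160,232:332]; m=((h[...,0]>12)&(h[...,0]<32)&(h[...,1]>110)).astype(np.uint8)
n,l,s,c=cv2.connectedComponentsWithStats(m); k=1+s[1:,4].argmax(); ys,xs=np.nonzero(l==k)
print(hexyaw(cast("wrist",np.c_[xs+232,ys+70],.144,tool)[:,:2]))
w=cv2.inRange(im[70:160,232:332],(225,225,225),(255,255,255)); ys,xs=np.nonzero(w); 
print("boss",cv2.minEnclosingCircle(cast("wrist",np.c_[xs+232,ys+70],.128,tool)[:,:2].astype(np.float32)))
t=ctrl.current_t(); post=np.array([.5377,.213]); R=down(-4.5)
p=np.r_[post,.20]-R[:,0]*.08
ctrl.move_l([.58,-.02,.265],vel=.4); ctrl.goto(p,R)
im,tool=shot("wp"); print(ctrl.current_t()-t,tool[0],proj("wrist",[*post,.044],tool),ctrl.current_grip_width()*91)
E
```

```text
(array([ 0.59599202, -0.07159258,  0.01300434]), np.float64(13.0), array([0.02605523, 0.02606585, 0.02590496]))
boss ((0.5957908630371094, -0.07136981934309006), 0.0265081487596035)
1.2667000000000002 [0.53174067 0.13281728 0.19992981] [[280.90891312 122.67217236]] 32.128051846555366
```

View pics/wp.png

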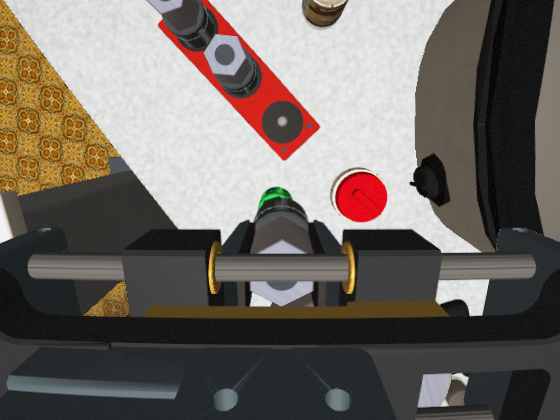

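The post's disc is at (282,122), about 1 px from the prediction, and the middle socket's hex is at (226,55). I'll check clearance to the green look-alike, then place a.

```bash
python3 - <<'E'
from h import *
d=np.load("pics/wp.npz"); im=d["im"]; tool=(d["p"],d["R"])
print("post",cast("wrist",[(282,121.8)],.044,tool)[0], "mid",cast("wrist",[(226,55)],.104,tool)[0])
e=np.load("pics/wrist0.npy"); t0=(np.array([.62472,0,.21348]),down(0))
hs=cv2.cvtColor(e,cv2.COLOR_BGR2HSV); m=((hs[...,0]>45)&(hs[...,0]<80)&(hs[...,1]>120)&(hs[...,2]>190)).astype(np.uint8)
ys,xs=np.nonzero(m); print("green top px",xs.mean(),ys.mean(),len(xs))
P=cast("wrist",[(xs.mean(),ys.mean())],.09,t0)[0]; print("green@.09",P,proj("side",P))
cv2.imwrite("pics/wp_c.png",cv2.resize(im[0:150,150:320],None,fx=4.5,fy=4,interpolation=cv2.INTER_CUBIC)[:600])
E
```

```text
post [0.53893653 0.21381145 0.044     ] mid [0.49587051 0.26924128 0.104     ]
green top px 177.5953307392996 83.19163424124514 1028
green@.09 [0.52651482 0.11583343 0.09      ] [[293.55271548 252.18751585]]
```

View pics/wp_c.png

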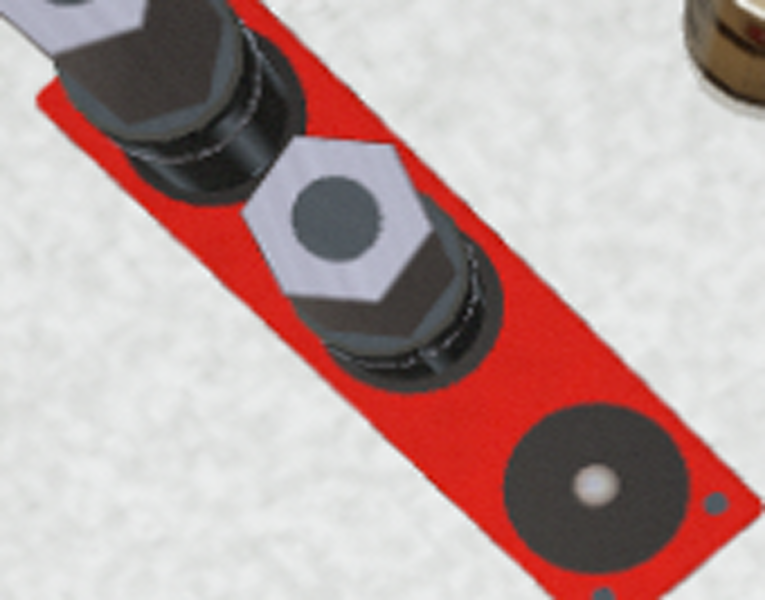

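```bash
python3 - <<'E'
from h import *
t=ctrl.current_t(); R=down(-4.5); P=[.5387,.2137]
ctrl.goto([*P,.125],R)
f0=ctrl.current_contact_force()
c=ctrl.move_l([*P,.060],vel=.06,contact_N=8); print(c,ctrl.current_tool_pos(),ctrl.current_contact_force()-f0)
if ctrl.current_tool_pos()[2]<.070:
    ctrl.command_gripper(.6); ctrl.move_l([*P,.19],vel=.25)
    R2=down(19.5); M=np.array([.495,.2685]); ctrl.goto(np.r_[M,.20]-R2[:,0]*.075,R2)
    shot("wm")
print(ctrl.current_t()-t,ctrl.current_t())
E
```

```text
True [0.53790392 0.21356463 0.06459755] [-0.32760236  0.85909322  2.4080499 ]
3.1915999999999993 8.6833
```

```bash
cat >> h.py <<'E'
def tophex(im,tool,guess,z=.104):
    u,v=proj("wrist",[*guess,z],tool)[0]
    h=cv2.cvtColor(im,cv2.COLOR_BGR2HSV); m=((h[...,2]>135)&(h[...,1]<90)).astype(np.uint8)
    cs,hi=cv2.findContours(m,cv2.RETR_CCOMP,cv2.CHAIN_APPROX_NONE); out=[]
    for c in cs:
        (x,y),r=cv2.minEnclosingCircle(c)
        if np.hypot(x-u,y-v)<25 and r>15 and r<60:
            ctr,yaw,w=hexyaw(cast("wrist",c[:,0],z,tool)[:,:2]); out.append((ctr[:2].round(4),yaw,w.round(4)))
    return (round(u),round(v)),out
E
python3 - <<'E'
from h import *
d=np.load("pics/wm.npz"); im=d["im"]; tool=(d["p"],d["R"])
for n,g in [("mid",(.495,.2685)),("right",(.5385,.2136)),("left",(.452,.324))]: print(n,tophex(im,tool,g))
E
```

```text
mid ((282, 126), [(array([0.4944, 0.2699]), np.float64(20.0), array([0.0304, 0.0313, 0.0311]))])
right ((307, 200), [])
left ((255, 44), [])
```

```bash
cat >> h.py <<'E'
def say(l): print(l,ctrl.current_tool_pos().round(4),"F",ctrl.current_contact_force().round(1),"w",round(ctrl.current_grip_width()*91,1),"t",round(ctrl.current_t(),2),flush=True)
def pick(xy,yaw):
    R=down(yaw); ctrl.goto([*xy,.14],R); ctrl.move_l([*xy,.065],vel=.12,contact_N=8); say("at")
    ctrl.command_gripper(0); say("grip"); ctrl.move_l([*xy,.24],vel=.25); say("up")
def over_nut(xy=(.596,-.0716),yaw=13):
    ctrl.goto([*xy,.24],down(yaw)); ctrl.move_l([*xy,.215],vel=.1); say("above")
    c=ctrl.move_l([*xy,.176],vel=.03,contact_N=6); say(f"touch {c}")
E
python3 - <<'E'
from h import *
pick((.4944,.2697),20); over_nut()
E
```

```text
at [0.4951 0.2697 0.0657] F [0.4 0.2 0.5] w 54.5 t 9.93
grip [0.4946 0.2698 0.0654] F [-0.5 -0.6  6.7] w 31.5 t 10.41
up [0.4936 0.2694 0.2386] F [-0.7  0.4 -3.5] w 32.1 t 11.26
above [ 0.5959 -0.0708  0.2149] F [ 0.2 -0.1 -2.1] w 31.6 t 12.99
touch True [ 0.5961 -0.0717  0.1949] F [-0.2 -0.6  5.7] w 32.0 t 13.74
```

```bash
cat >> h.py <<'E'
def probe(offs,yaw=13,xy=(.596,-.0716)):
    for dx,dy,da in offs:
        p=[xy[0]+dx*1e-3,xy[1]+dy*1e-3]
        ctrl.move_l([*p,.199],vel=.04,ori=down(yaw+da))
        c=ctrl.move_l([*p,.182],vel=.03,contact_N=6); say((dx,dy,da,c))
        if ctrl.current_tool_pos()[2]<.188: return True
E
python3 - <<'E'
from h import *
probe([(1.5,0,0),(-1.5,0,0),(0,1.5,0),(0,-1.5,0),(0,0,4),(0,0,-4)])
E
```

```text
(1.5, 0, 0, True) [ 0.5978 -0.0716  0.1949] F [0.4 0.4 6.7] w 31.9 t 14.32
(-1.5, 0, 0, True) [ 0.5945 -0.0717  0.1946] F [-0.4 -1.6  5.7] w 31.4 t 14.91
(0, 1.5, 0, True) [ 0.5962 -0.0701  0.1943] F [0.2 0.6 5.9] w 32.1 t 15.51
(0, -1.5, 0, True) [ 0.5961 -0.0732  0.1942] F [-0.5 -0.9  4.8] w 31.9 t 16.12
(0, 0, 4, True) [ 0.5962 -0.0717  0.1938] F [-1.1  0.4  6.1] w 32.0 t 16.73
(0, 0, -4, True) [ 0.5961 -0.0716  0.1936] F [-0.8 -0.3  5.7] w 31.7 t 17.35
```

```bash
python3 - <<'E'
from h import *
P=[.4944,.2697]; R=down(20)
ctrl.move_l([.596,-.0716,.25],vel=.2); ctrl.goto([*P,.17],R); ctrl.move_l([*P,.12],vel=.15); say("over")
ctrl.move_l([*P,.058],vel=.06,contact_N=8); say("down")
if ctrl.current_tool_pos()[2]<.069:
    ctrl.command_gripper(.6); ctrl.move_l([*P,.19],vel=.25)
    L=np.array([.4512,.3260]); ctrl.goto(np.r_[L,.20]-R[:,0]*.075,R); im,tool=shot("wl"); say("look")
    for n,g in [("left",L),("mid",P),("right",(.5385,.2136))]: print(n,tophex(im,tool,g))
E
```

```text
over [0.4949 0.2693 0.1203] F [-0.6  0.3 -2.3] w 31.8 t 19.63
down [0.4938 0.2695 0.063 ] F [ 0.4  0.3 -0.9] w 31.6 t 20.5
look [0.4764 0.2552 0.1992] F [-0.9  0.3  0.2] w 54.5 t 22.0
left ((283, 126), [(array([0.4509, 0.3243]), np.float64(42.0), array([0.0311, 0.0313, 0.0312]))])
mid ((306, 201), [(array([0.4933, 0.2697]), np.float64(19.5), array([0.0313, 0.0315, 0.0312]))])
right ((327, 269), [])
```

```bash
python3 - <<'E'
from h import *
pick((.4509,.3243),42); over_nut()
E
```

```text
at [0.4515 0.3243 0.0657] F [1.1 0.5 0.4] w 54.7 t 23.24
grip [0.4511 0.3244 0.0654] F [-0.7 -1.5  6.7] w 32.0 t 23.72
up [0.4502 0.3239 0.2387] F [ 0.3  0.6 -2.8] w 31.4 t 24.57
above [ 0.5959 -0.071   0.2149] F [ 1.  -0.9 -2. ] w 32.1 t 26.52
touch True [ 0.596  -0.0716  0.1793] F [-1.2 -0.1  7. ] w 32.1 t 27.61
```

```bash
python3 - <<'E'
from h import *
ctrl.sleep(.5); say("hold")
c=ctrl.move_l([.596,-.0716,.1775],vel=.02,contact_N=6); ctrl.sleep(.5); say(c); 
im=ctrl.read_camera("side"); cv2.imwrite("pics/side1.png",im)
E
```

```text
hold [ 0.596  -0.0716  0.1793] F [-1.7  0.2  6.2] w 31.6 t 28.11
False [ 0.5962 -0.0717  0.1792] F [-8.1  1.3 22.9] w 31.9 t 28.86
```

View pics/side1.png

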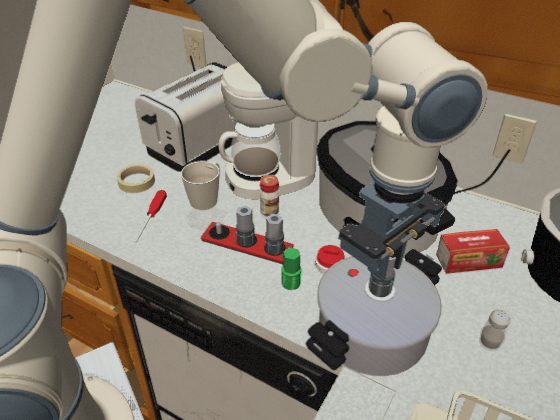

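The picture shows the two wrong sockets on the rail's middle (245,226) and right (274,235) posts, and the third home over the nut with its mouth on the white boss (380,290). The timer, mug and jar have not moved. A 23 N push is more than light, so I'll ease it before handing in.

```bash
python3 - <<'E'
from h import *
ctrl.move_l([.596,-.0716,.1788],vel=.01); ctrl.sleep(.5); say("hold")
f=ctrl.current_contact_force()[2]
if 3<f<15 and ctrl.current_tool_pos()[2]<.181: print(ctrl.sign_off())
E
```

```text
hold [ 0.5963 -0.0716  0.1792] F [-2.9 -0.   8.2] w 31.8 t 29.69
the job is handed in; nothing more can be done
None
```

The job is handed in at about 30 s: the socket from the left post fits and is still gripped, fully home over the nut under a light push of about 8 N, with the two wrong ones on the right and middle posts and the timer, mug and spice jar untouched.

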